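# Seat the keyed arbor in its belt pulley and hold it home

### The arm

A 6-joint arm with a two-finger parallel gripper is mounted at the origin on the work surface. World frame = base frame: x ahead of the robot, y to its left, z up, the work surface at z = 0. Lengths are in mm, angles in rad, forces in N, time in s.
With the tool pointing down it reaches from about 350 to 875 mm from the base axis. Payload 4.2 kg.
Tool frame: the origin (TCP) lies at the very end of the fingers, on their centre line; the grasp point (between the pads) lies 19 mm behind it; z points along the fingers, y is the direction in which the jaws open and shut (so a half turn about z gives the same grasp; the last joint's range is limited). The gripper opens to 85 mm and grips with 20 to 120 N. Pads are 22 mm wide; open, the fingers measure 114 mm over their backs; the gripper's body (76 mm by 85 mm) begins 54 mm behind the grasp point. The pads swing forward as they close: fully open they stand 13 mm farther back than shut.
Start: joints at [-0.903, 0.385, 0.008, 0, -1.194, -0.259], TCP at [248.456, -573.471, 231.312] pointing down, gripper open.
Joint ranges: [-3.14, 3.14], [-1.21, 2.06], [-1.07, 1.41], [-3.16, 2.05], [-2.99, -0.16], [-3.1, 3.1]. Speed limits (rad/s): [2.79, 2.79, 3.14, 3.14, 3.14, 3.14].

### API

Orientations are given as a unit quaternion [x, y, z, w].
In Python, from bench import read_state, get_image, camera_params, job_done gives the robot as it stands.
- The arm moves only by the tool send_rows, never from a script. Its arguments are lists of equal length, an entry for each row: "translation": the shift along the tool's x, y, z in m, a list of three; "yaw": the turn about the tool's z in degrees; "fingers": the closure in counts, from 0 (fully open) to 255 (shut). A call has 1 to 12 rows; each row is the pose to reach, as a shift and turn from the pose measured when the call began, along the tool's axes at that moment; what a row does not reach only later rows make up. A row lasts 1/10 s, in which the tool goes at most 50 mm and 8.59 degrees, less where a joint would pass 70% of its speed; a pose out of reach is approached as far as the arm can. A call with a gripper value outside its range is refused whole. The fingers move at their own pace and stop on an object; the grip force is fixed at half the most. Time passes only in rows, so rows that repeat a pose let the fingers close. It gives the time, the measured TCP pose, the force and the opening at its end, in the units of the state.
- read_state(): the state, without advancing time (a new reading comes with each control period).
- get_image(name): name is "scene" or "top"; returns the picture (400x640x3 uint8, blue, green, red); there is no depth.
- camera_params(name): a dict with "mtx" (3x3 intrinsics, pixels), "rvec" (rotation vector, rad) and "tvec" (3), from world to camera coordinates, as OpenCV has them. Camera axes: x right, y down, z forward; pixel columns grow to the right and rows downward; lengths in mm; the calibration is good to about 2 mm. A picture is of the moment at which its call begins. camera_params takes no time and is no camera call.
- job_done(): hands the job in, once; it reports no verdict.
The state is a dict: "clock": time; "joints": joint angles; "joint_vel": joint speeds; "joint_efforts": joint torques, N m; "position": TCP position; "ee_rot": TCP orientation; "contact_force": force on the tool from outside, world axes, zero at the start; "wrist_torque": the same for the moment, N m; "gripper_width": finger opening in mm.
Only numpy, scipy, OpenCV 4.12 (cv2) and the standard library are available. Lean on these libraries where they do the work, as an engineer would, in place of code of your own. Each camera call takes 0.05 s, during which the arm holds its last target.

### The job

Take the arbor with the key on its shank out of the wooden rack and put it, shank down, into the bore of the belt pulley clamped in the vice, turning it until its key slips into the keyway, then push it fully home so that its collar sits flush on the hub. Finish while still holding it in the gripper and pressing it down firmly, with about 15 N, so that I can tighten the grub screw. Leave the other two arbors in the rack and everything else on the bench where it is.

Things in the scene. Friction and masses are not known exactly. Their poses are not given: they have to be found in the camera images.
- arbor_mid (a point): Keyed arbor: a steel shaft 98 mm long, upright in a rack hole. Point on its axis, mid-height of the round gripping body, 73 mm above its lower end (91 mm above the bench in the rack). z up the shaft, x to the side of the key. From below: shank 24 mm diameter, 42 mm long, foot chamfered; collar 38 mm diameter, 42 to 48 mm up; gripping body 26 mm diameter, 48 to 98 mm up. About 0.4 kg.
- arbor_key (a point): The keyed arbor's key: a dark steel bar 8 mm wide standing 4 mm proud of the shank, from 14 to 40 mm above the arbor's lower end, below the collar. This point is the outer end of its lower edge, 16 mm from the axis and 59 mm below arbor_mid. Below it, 14 mm of plain pilot. A slot 8 mm wide in the rim of the arbor's top end is on the same side as the key. Only this arbor has a key.
- bore (a point): Mouth of the pulley's bore, on its axis, level with the hub's upper face, 72 mm above the bench; z up out of the bore, x towards the keyway. Through bore 25.6 mm diameter, 44 mm deep; keyway 10 mm wide, full depth, reaching 17.5 mm from the axis; mouth chamfered 1.5 mm. With the key resting on the hub's face arbor_mid is 59 mm above this point; fully home (collar on hub) 31 mm.
- pulley: The aluminium belt pulley, lying flat and immovable in the vice. Origin under its centre, 28 mm above the bench; x towards the keyway. Rim 90 mm diameter with two V grooves, rim top 58 mm above the bench; hub 50 mm diameter, standing 14 mm above the rim, with a grub screw in its side over the keyway.
- rack: The hardwood arbor rack, fixed: a block 70 mm (its x) by 250 mm (its y) by 30 mm high, origin under its centre, with three round holes 26 mm diameter, 12 mm deep, at 0 and +-85 mm along its y. The three arbors stand in these in any order.
- vice: The grey machine vice, fixed: origin under the pulley's axis. About 220 mm long along its x (fixed jaw at +x, screw with cross handle reaching 179 mm to -x), 136 mm wide, jaws' tops 60 mm above the bench.
- plain_arbor: A steel arbor like the keyed one (same 24 mm shank and 38 mm collar) but without key, its top a 16 mm threaded stub, 101 mm long; stands in the rack. Origin at its lower end. To be left there.
- taper_arbor: A steel arbor without key whose top is a tapered, threaded cone (polishing spindle), 117 mm long, same shank and collar; stands in the rack. Origin at its lower end. To be left there.
- hex_key: An L-shaped dark steel hex key, 100 mm long, 6 mm thick, lying between the rack and the vice. Origin under its long leg. To be left alone.
- hammer: A hammer with a wooden handle, lying at the robot's right-hand edge of the work area (-y), about 0.25 m long. To be left alone.
- spanner: A steel spanner, lying at the robot's left-hand edge of the work area (+y), about 0.2 m long. To be left alone.
- felt_wheel: A hard felt polishing wheel, 124 mm diameter, 25 mm thick, lying flat beyond the work. To be left alone.
- spare_pulley: A small aluminium pulley, 68 mm diameter, 30 mm high, lying flat beyond the work. To be left alone.
- oil_bottle: A white plastic bottle, 52 mm diameter, 130 mm high, beyond the work on the right. To be left alone.

How it is judged:
By the outcome, as a careful person would: the job done as asked, in the order asked, and still so for the second after the job is handed in, while the arm keeps its last pose, push and grip.
It also fails if it takes over 54 s, if anything falls off the work surface, if the arm or the gripper's body presses on something with over 40 N, if the wrist force passes 120 N, or if a joint passes its speed limit or range.

## Working session

There is one attempt and no reset: what is moved stays moved. The work goes in short steps, Python scripts to look and compute and a tool call to move; the robot and the scene stay as the last step left them, time stands still between calls to the robot, and variables do not carry over. Pictures are saved under pics/ and viewed, and the job is handed in when it is done.

Besides the shell and the picture viewer there is one more tool, called after "Emit:" as name([rows], argument=value, ...), one row to a line, values as JSON. send_rows: Moves the arm, as the interface text tells. Its arguments: {"type":"object","properties":{"translation":{"type":"array","items":{"type":"array","items":{"type":"number"}}},"yaw":{"type":"array","items":{"type":"number"}},"fingers":{"type":"array","items":{"type":"number"}}},"required":["translation","yaw","fingers"]}

```bash
mkdir -p pics; ls
python3 - <<'E'
from bench import *
import cv2
print(read_state())
for n in("scene","top"):
    im=get_image(n); cv2.imwrite(f"pics/{n}0.png",im); print(camera_params(n))
E
```

```text
pics
{'clock': 0.0, 'joints': array([-9.03398691e-01,  3.85560518e-01,  6.59352003e-03, -5.25068118e-04,
       -1.19397590e+00, -2.58571446e-01]), 'joint_vel': array([-0.00103889, -0.00129168,  0.00125611, -0.00142038,  0.00024061,
       -0.00040479]), 'joint_efforts': array([ 3.08876515e-04, -3.92286158e+01,  1.88396913e+01,  4.18591216e+00,
       -4.61965450e-03, -9.39019060e-06]), 'position': array([ 248.22656338, -572.94426899,  230.20267273]), 'ee_rot': array([-2.02897536e-01,  9.79199356e-01,  1.06927342e-03, -2.61028894e-04]), 'contact_force': array([ 0.11875754, -0.59572512,  0.07736381]), 'wrist_torque': array([-0.02473166,  0.01625552,  0.01225355]), 'gripper_width': 85.70849922837317}
{'mtx': array([[445.89571628,   0.        , 322.75049089],
       [  0.        , 445.89571628, 192.68562202],
       [  0.        ,   0.        ,   1.        ]]), 'rvec': array([ 2.29094821,  0.73984794, -0.27357082]), 'tvec': array([-454.99210591, -187.05176533, 1713.63818182])}
{'mtx': array([[454.05181514,   0.        , 322.92717687],
       [  0.        , 454.05181514, 202.55283562],
       [  0.        ,   0.        ,   1.        ]]), 'rvec': array([ 2.14901245, -2.15472686,  0.17148082]), 'tvec': array([  -1.54390305,  560.67272284, 1419.09826111])}
```

View pics/scene0.png

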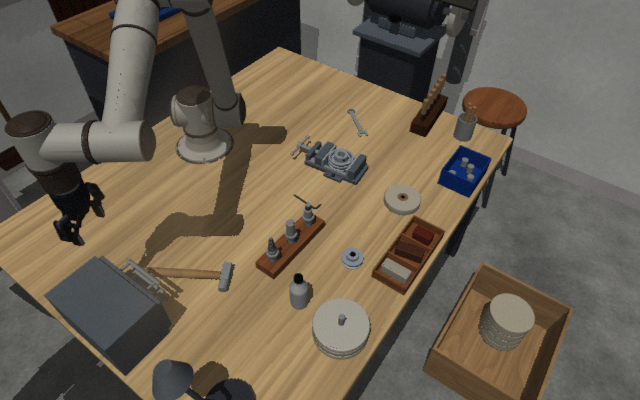

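View pics/top0.png

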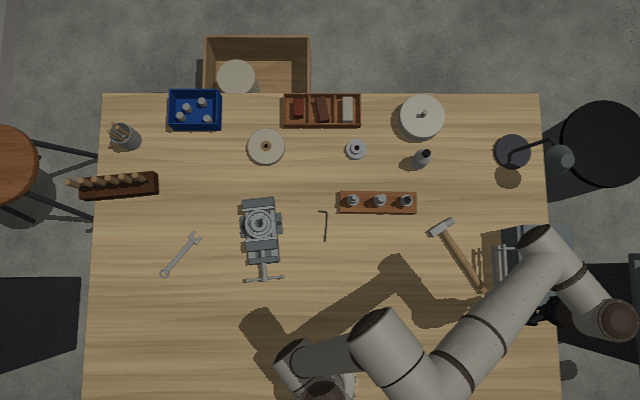

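Both views show the rack (scene ~(290,245), top ~(376,202)) and the vice with pulley (scene ~(342,160), top ~(260,225)). I'll enlarge them.

Run:
```python
import cv2,numpy as np
s=cv2.imread("pics/scene0.png");t=cv2.imread("pics/top0.png")
def c(im,x,y,w,h,k): return cv2.resize(im[y:y+h,x:x+w],None,fx=k,fy=k,interpolation=cv2.INTER_CUBIC)
cv2.imwrite("pics/a1.png",cv2.convertScaleAbs(c(s,250,195,80,60*1+20,7),alpha=1.6))
cv2.imwrite("pics/a2.png",cv2.convertScaleAbs(c(s,295,130,80,60,9),alpha=1.6))
cv2.imwrite("pics/a3.png",cv2.convertScaleAbs(c(t,332,180,90,40,8),alpha=1.6))
cv2.imwrite("pics/a4.png",cv2.convertScaleAbs(c(t,230,190,60,60,9),alpha=1.6))
```

```text
(no output)
```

View pics/a1.png

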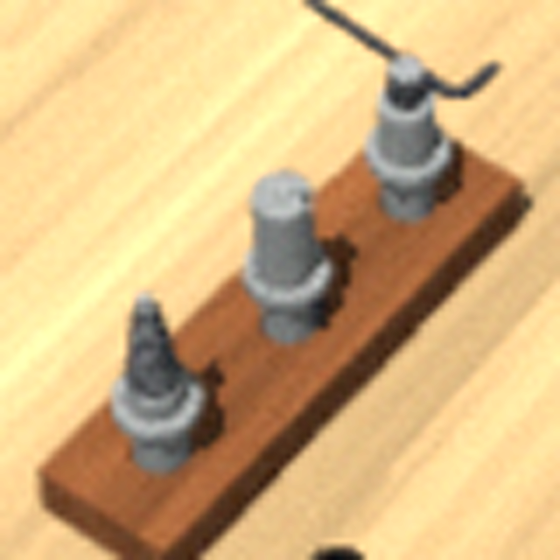

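View pics/a2.png

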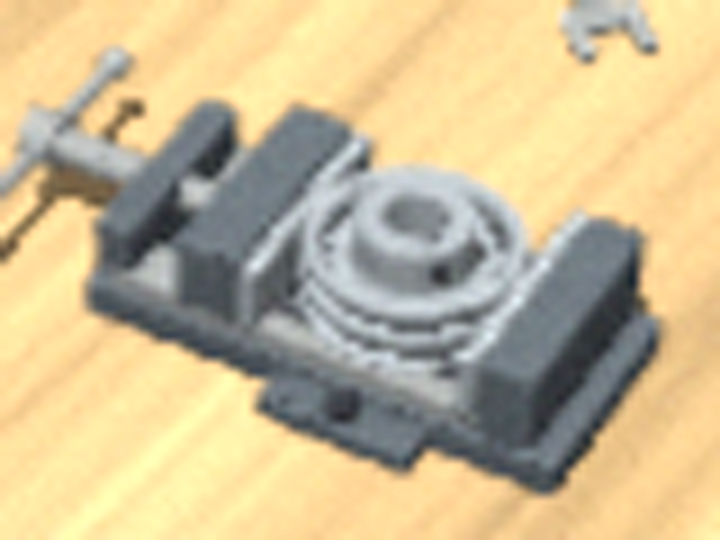

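View pics/a3.png

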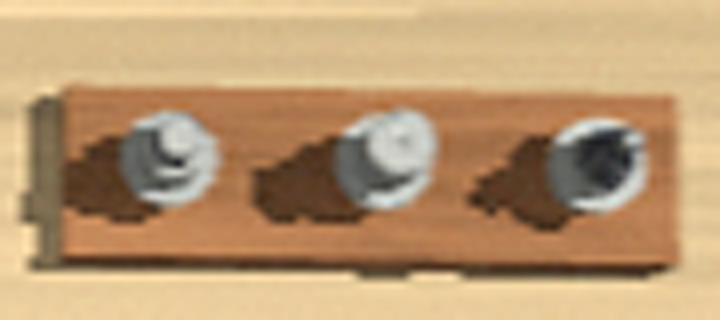

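View pics/a4.png

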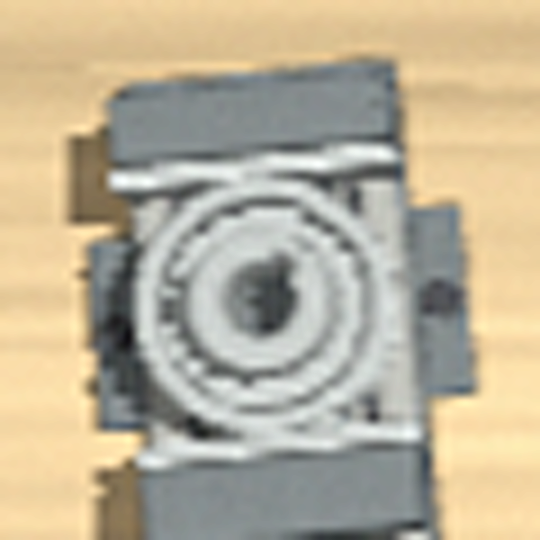

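The keyed arbor is the middle one: plain round top with a slot, the taper and threaded ones on either side. The keyway shows up-right in the top view. Next come finer crops with a triangulation and a check of the slot and keyway directions.

```bash
cat > h.py <<'E'
import cv2,numpy as np
from bench import *
P={n:camera_params(n) for n in("scene","top")}
def ray(n,uv):
    p=P[n];R=cv2.Rodrigues(np.array(p['rvec']))[0];t=np.array(p['tvec']).ravel()
    d=R.T@np.linalg.inv(p['mtx'])@np.array([uv[0],uv[1],1.]);return -R.T@t,d
def plane(n,uv,z):
    o,d=ray(n,uv);return o+d*(z-o[2])/d[2]
def proj(n,X):
    p=P[n];return cv2.projectPoints(np.array(X,float).reshape(-1,3),p['rvec'],p['tvec'],p['mtx'],None)[0].reshape(-1,2)
def crop(im,x,y,w,h,k,a=1.6,name=None,interp=cv2.INTER_CUBIC):
    c=cv2.convertScaleAbs(cv2.resize(im[y:y+h,x:x+w],None,fx=k,fy=k,interpolation=interp),alpha=a)
    if name: cv2.imwrite(name,c)
    return c
E
python3 - <<'E'
from h import *
s=cv2.imread("pics/scene0.png");t=cv2.imread("pics/top0.png")
L=cv2.INTER_LINEAR
a=crop(s,281,213,20,15,20,1.3,interp=L);b=crop(t,372,190,20,15,20,1.15,interp=L)
c=crop(s,331,146,20,15,20,1.3,interp=L);d=crop(t,249,216,20,15,20,1.2,interp=L)
cv2.imwrite("pics/b.png",np.vstack([np.hstack([a,b]),np.hstack([c,d])]))
for n,uv,z in(("scene",(290.1,221.4),116),("top",(382.1,197),116),("scene",(340.9,153.7),72),("top",(258.6,222.6),72)):
    X=plane(n,uv,z);print(n,X, proj(n,[X+[10,0,0],X+[0,10,0]])-uv)
# rack corners from top
hsv=cv2.cvtColor(t,cv2.COLOR_BGR2HSV)
m=cv2.inRange(hsv,(3,90,60),(14,255,255));m[:, :330]=0;m[:,425:]=0;m[:185]=0;m[225:]=0
cs,_=cv2.findContours(m,0,2);r=cv2.minAreaRect(max(cs,key=cv2.contourArea));print(r)
for q in cv2.boxPoints(r):print(q,plane("top",q,30))
E
```

```text
scene [ 567.04871048 -179.3884639   116.        ] [[ 2.6868268   1.56150288]
 [ 2.10972021 -2.12312193]]
top [ 566.51474612 -183.1120714   116.        ] [[-0.07358643 -3.22491126]
 [-3.26301323  0.00491921]]
scene [496.15480343 196.90919098  72.        ] [[ 2.34949915  1.12589941]
 [ 1.5685658  -1.5197348 ]]
top [493.22287046 198.36091219  72.        ] [[ 0.05429149 -3.18804958]
 [-3.21089519  0.00726256]]
((377.5, 201.5), (21.0, 77.0), 90.0)
[339. 191.] [600.17588341 -55.61892066  30.        ]
[416. 191.] [ 599.8378166  -306.85553608   30.        ]
[416. 212.] [ 530.83828226 -304.54596971   30.        ]
[339. 212.] [531.32878125 -55.01597589  30.        ]
```

View pics/b.png

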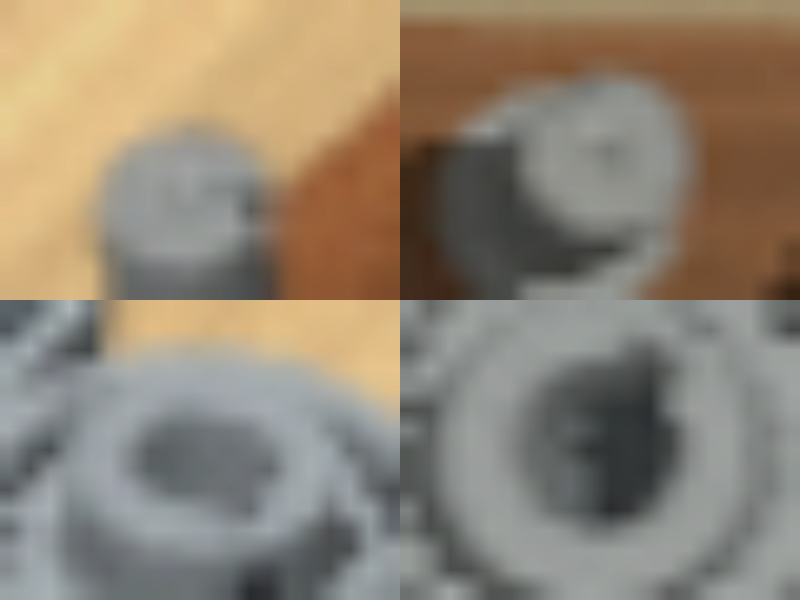

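```bash
cat >> h.py <<'E'
from scipy.spatial.transform import Rotation as Ro
def tri(a,b):
    o1,d1=ray("scene",a);o2,d2=ray("top",b);d1/=np.linalg.norm(d1);d2/=np.linalg.norm(d2)
    s=np.linalg.lstsq(np.c_[d1,-d2],o2-o1,rcond=None)[0];p,q=o1+s[0]*d1,o2+s[1]*d2
    return (p+q)/2,np.linalg.norm(p-q)
def delta(target,psi=None,st=None):
    st=st or read_state();R=Ro.from_quat(st['ee_rot']).as_matrix()
    print("shift tool m",np.round(R.T@(np.array(target)-st['position'])/1000,4))
    h=np.degrees(np.arctan2(R[1,1],R[0,1]));print("psi_y now",h,"tilt z",R[:,2])
    if psi is not None: print("yaw deg", -((psi-h+90)%180-90))
E
python3 - <<'E'
from h import *
print(tri((289.75,222.25),(381.85,197.25)))
print(plane("scene",(289.75,222.25),116),plane("top",(381.85,197.25),116))
bs=(331+205/20-.5,146+160/20-.5);bt=(249+200/20-.5,216+147/20-.5)
print("bore",plane("scene",bs,72),plane("top",bt,72),tri(bs,bt))
print("grub",plane("scene",(295+440/9-.5,130+270/9-.5),65))
print("campos",ray("scene",(0,0))[0],ray("top",(0,0))[0])
delta((566.5,-181.5,230),180)
E
```

```text
(array([ 566.64935032, -182.01237444,  114.24265051]), np.float64(1.6995997033479275))
[ 568.2172167  -182.51494321  116.        ] [ 565.74160293 -182.32844609  116.        ]
bore [495.1368403 197.4714944  72.       ] [492.44023838 198.65910765  72.        ] (array([493.19993028, 199.41163912,  69.42952053]), np.float64(1.2887376001720297))
grub [516.09073745 183.48413514  65.        ]
campos [1116.36325176 -809.35502688 1130.1502237 ] [ 348.6675679    16.67892946 1485.3783696 ]
shift tool m [-0.4476  0.2328  0.0008]
psi_y now 113.41264942042783 tilt z [-8.61689522e-04  1.75769339e-03 -9.99998084e-01]
yaw deg -66.58735057957216
```

Emit:
send_rows([
  [-0.04,0.02,0],
  [-0.08,0.04,0],
  [-0.12,0.06,0],
  [-0.16,0.085,0],
  [-0.2,0.105,0],
  [-0.245,0.127,0],
  [-0.29,0.15,0],
  [-0.33,0.172,0],
  [-0.375,0.195,0],
  [-0.415,0.216,0],
  [-0.4476,0.2328,0],
  [-0.4476,0.2328,0],
], yaw=[-7,-14,-21,-28,-35,-42,-49,-56,-62,-66.6,-66.6,-66.6], fingers=[0,0,0,0,0,0,0,0,0,0,0,0])

```text
clock: 1.3
position: [568.7, -178.2, 229.7]
ee_rot: [0.709, -0.705, -0.001, -0.0]
contact_force: [-0.1, -0.0, -0.4]
gripper_width: 85.5
```

Run:
```python
from h import *
st=read_state();print(st['clock'],st['position'],st['joints'],st['contact_force'])
s=get_image("scene");t=get_image("top");cv2.imwrite("pics/scene1.png",s);cv2.imwrite("pics/top1.png",t)
a=crop(s,250,180,80,60,5,1.4);b=crop(t,340,170,80,60,5,1.2);cv2.imwrite("pics/c.png",np.hstack([a,b]))
delta((566.5,-181.5,70),180)
```

```text
1.3 [ 568.7440218  -178.18747089  229.71264099] [-0.03329607  0.33761719 -0.06649337 -0.00235236 -1.16814444  0.03937135] [-0.05064401 -0.04438461 -0.4142213 ]
shift tool m [ 0.0011 -0.0004  0.1599]
psi_y now -179.8993269914075 tilt z [-0.0025693  0.0020017 -0.9999947]
yaw deg 0.10067300859248007
```

View pics/c.png

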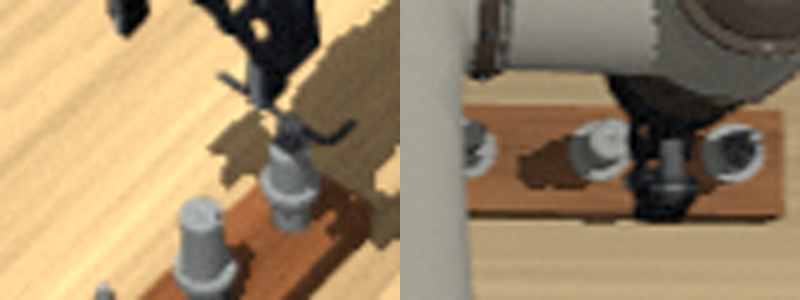

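Run:
```python
from h import *
st=read_state();print(st['clock'],st['position'],st['joints'])
for n in P: print(n,proj(n,[st['position'],st['position']+[35,0,0],st['position']+[-35,0,0]]))
for n in P: cv2.imwrite(f"pics/{n}2.png",crop(cv2.imread(f"pics/{n}1.png"),240 if n=="scene" else 340,110 if n=="scene" else 150,100,110 if n=="scene" else 75,5,1.4))
```

```text
1.4 [ 566.48756622 -180.71187562  229.92320034] [-0.03769816  0.33565733 -0.06896256 -0.00206831 -1.16882013  0.04026438]
scene [[287.99836633 195.22308268]
 [298.10442297 200.81638979]
 [278.11413407 189.75254669]]
top [[387.00468841 190.63436366]
 [386.70575354 178.41131835]
 [387.30601337 202.95513647]]
```

View pics/scene2.png

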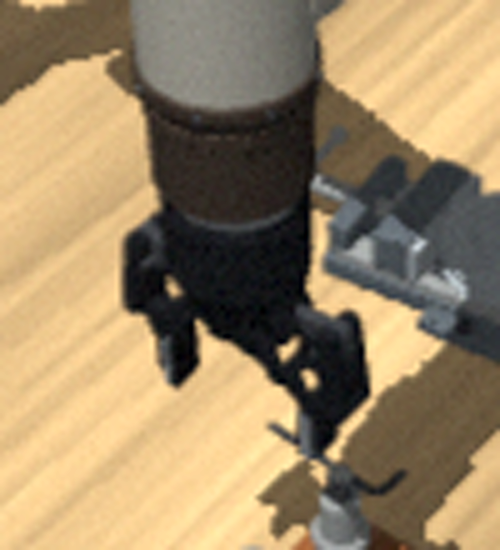

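View pics/top2.png

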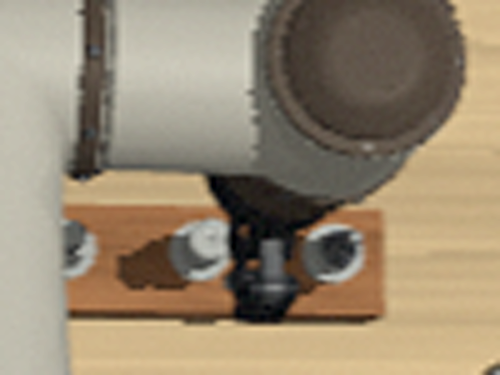

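Gripper sits over the middle arbor with jaws along world x; the tips project as expected (scene ~(289,193)). Descending.

Emit:
send_rows([
  [0.001,0,0.03],
  [0.001,0,0.065],
  [0.001,0,0.1],
  [0.001,0,0.13],
  [0.001,0,0.15],
  [0.001,0,0.16],
  [0.001,0,0.16],
  [0.001,0,0.16],
], yaw=[0,0,0,0,0,0,0,0], fingers=[0,0,0,0,0,0,0,0])

```text
clock: 2.2
position: [566.5, -182.1, 70.9]
ee_rot: [0.708, -0.707, -0.001, -0.0]
contact_force: [0.7, 0.6, 0.3]
gripper_width: 85.4
```

Run:
```python
from h import *
s=get_image("scene");t=get_image("top");cv2.imwrite("pics/scene3.png",s)
a=crop(s,250,170,80,80,5,1.4);b=crop(t,340,150,80,80,5,1.2);cv2.imwrite("pics/d.png",np.hstack([a,b]))
delta((566.5,-182,70),180);st=read_state();print(st['position'],st['contact_force'])
```

```text
shift tool m [0.0002 0.0005 0.0015]
psi_y now -179.90462846907113 tilt z [ 3.60225522e-04  1.60248404e-03 -9.99998651e-01]
yaw deg 0.09537153092890094
[ 566.96379669 -181.76367078   71.49293849] [ 0.09910064  0.41529117 -0.51459453]
```

View pics/d.png

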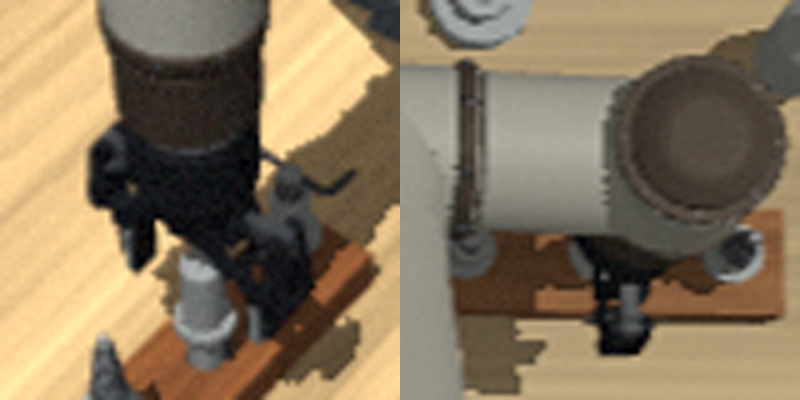

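Emit:
send_rows([
  [0,0,0],
  [0,0,0],
  [0,0,0],
  [0,0,0],
  [0,0,0],
  [0,0,0],
  [0,0,0],
  [0,0,0],
  [0,0,0],
  [0,0,0],
], yaw=[0,0,0,0,0,0,0,0,0,0], fingers=[60,120,170,255,255,255,255,255,255,255])

```text
clock: 3.3
position: [567.2, -181.8, 71.8]
ee_rot: [0.708, -0.706, -0.0, -0.001]
contact_force: [-1.5, 1.4, 4.6]
gripper_width: 24.9
```

Emit:
send_rows([
  [0,0,-0.008],
  [0,0,-0.016],
  [0,0,-0.024],
  [0,0,-0.04],
  [0,0,-0.06],
  [0,0,-0.09],
  [0,0,-0.12],
  [0,0,-0.145],
  [0,0,-0.15],
  [0,0,-0.15],
], yaw=[0,0,0,0,0,0,0,0,0,0], fingers=[255,255,255,255,255,255,255,255,255,255])

```text
clock: 4.3
position: [566.7, -181.8, 222.1]
ee_rot: [0.708, -0.707, -0.0, -0.001]
contact_force: [-1.3, -0.4, -5.6]
gripper_width: 24.8
```

Run:
```python
from h import *
s=get_image("scene");t=get_image("top");cv2.imwrite("pics/scene4.png",s)
a=crop(s,250,140,60,80,7,1.4);b=crop(t,370,140,50,80,7,1.2);cv2.imwrite("pics/e.png",np.hstack([a,b]))
st=read_state();print(st['position'],st['contact_force'],st['gripper_width'],st['joints'])
```

```text
[ 565.70311965 -181.62298254  219.76789383] [-0.64677301 -0.83793861 -6.29506564] 25.098560358600192 [-0.03974066  0.3424891  -0.08480984 -0.00293104 -1.14659167  0.04217862]
```

View pics/e.png

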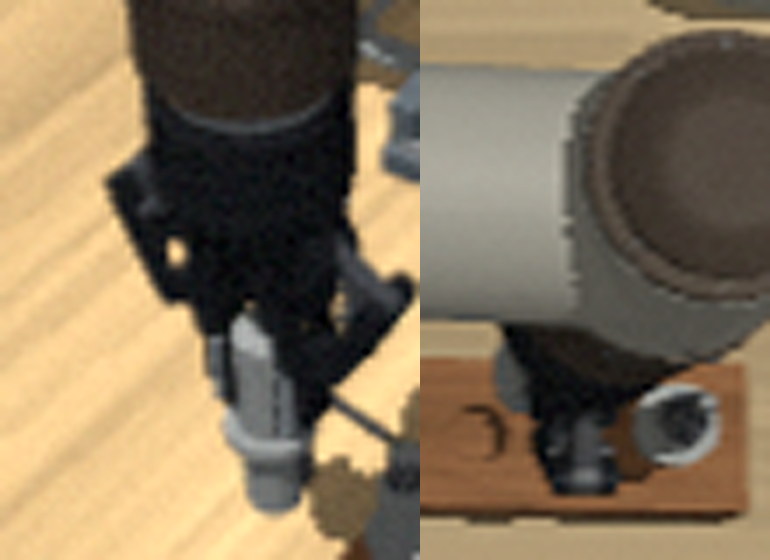

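Arbor is held (shank foot at about (275,500) in the left crop), hole empty in the top view. Moving above the pulley and turning the key about −50° in world.

Emit:
send_rows([
  [-0.02,0.004,0],
  [-0.055,0.01,0],
  [-0.095,0.018,0],
  [-0.135,0.026,0],
  [-0.175,0.033,0],
  [-0.215,0.041,0],
  [-0.255,0.048,0],
  [-0.295,0.056,0.01],
  [-0.335,0.064,0.02],
  [-0.365,0.07,0.035],
  [-0.38,0.0723,0.05],
  [-0.38,0.0723,0.055],
], yaw=[5,10,15,20,25,30,35,40,45,50,50,50], fingers=[255,255,255,255,255,255,255,255,255,255,255,255])

```text
clock: 5.6
position: [490.6, 199.3, 162.5]
ee_rot: [-0.344, 0.939, 0.001, -0.004]
contact_force: [0.7, 0.0, -4.6]
gripper_width: 25.0
```

Emit:
send_rows([
  [0,0,0],
  [0,0,0],
], yaw=[0,0], fingers=[255,255])

```text
clock: 5.8
position: [490.1, 198.4, 161.5]
ee_rot: [-0.344, 0.939, 0.001, -0.005]
contact_force: [0.7, -0.0, -5.6]
gripper_width: 24.7
```

Run:
```python
from h import *
s=get_image("scene");t=get_image("top");cv2.imwrite("pics/scene5.png",s);cv2.imwrite("pics/top5.png",t)
a=crop(s,310,90,60,80,7,1.4);b=crop(t,230,170,50,80,7,1.2);cv2.imwrite("pics/f.png",np.hstack([a,b]))
delta((493.4,198.3,165));st=read_state();print(st['position'],st['contact_force'],st['gripper_width'],st['joints'])
```

```text
shift tool m [-0.0017 -0.0018 -0.0023]
psi_y now 130.16191315588702 tilt z [-8.34604956e-03 -5.72194758e-04 -9.99965007e-01]
[490.94910704 198.59295457 162.73472219] [ 0.05841926 -0.07811342 -5.27779473] 24.4862389190116 [ 0.68803586  0.29004183 -0.31727867 -0.00588803 -0.97029467 -1.55451425]
```

View pics/f.png

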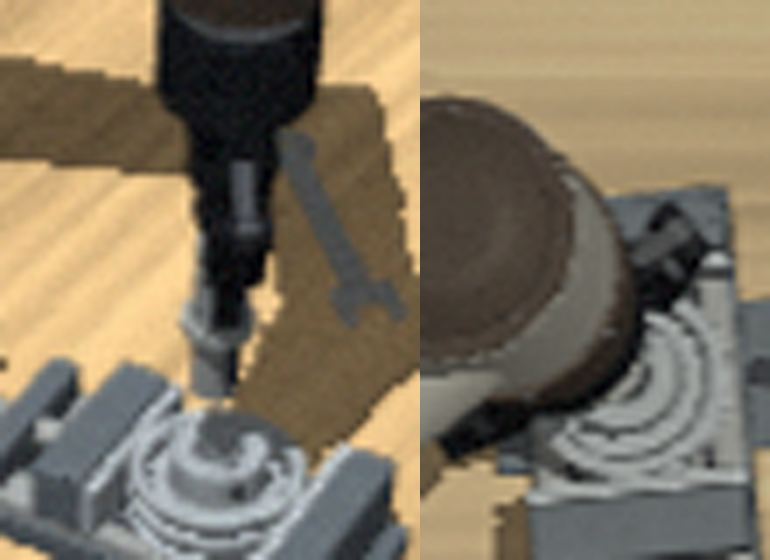

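Run:
```python
from h import *
s=cv2.imread("pics/scene5.png")
a=crop(s,328,122,24,30,20,1.8);b=crop(s,328,122,24,30,20,3.0);c=crop(s,328,145,24,22,20,1.5)
c=cv2.copyMakeBorder(c,0,600-440,0,0,0)
cv2.imwrite("pics/g.png",cv2.resize(np.hstack([a,b,c]),None,fx=.55,fy=.9))
st=read_state();print(proj("scene",[st['position']-[0,0,55]+d for d in ([0,0,1],[0,0,15],[0,0,41],[0,0,45])]))
```

```text
[[340.39000991 144.98069112]
 [340.5629851  141.90574145]
 [340.89037432 136.08580042]
 [340.94146644 135.17754488]]
```

View pics/g.png

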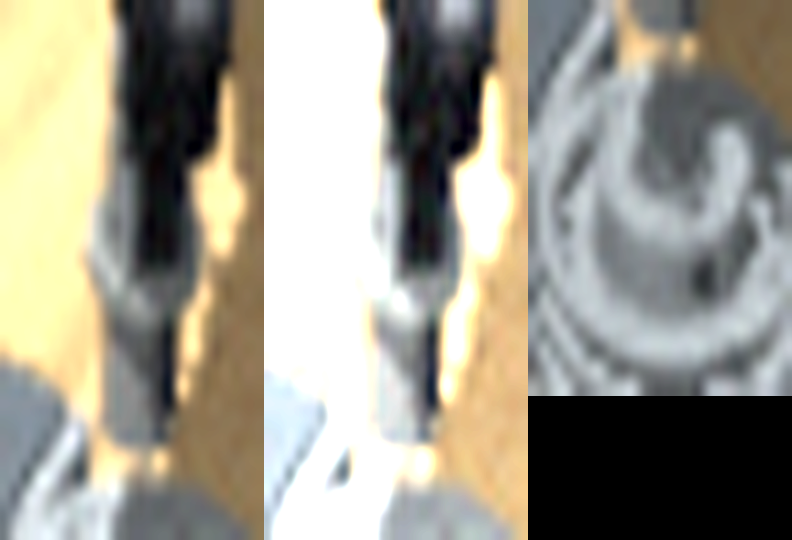

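Run:
```python
from h import *
s=cv2.imread("pics/scene5.png")
for r in range(135,148): print(r,[tuple(s[r,c])[0] for c in range(333,350)],'|',[int(s[r,c][2]) for c in range(333,350)])
print("cols 333..349")
t=cv2.imread("pics/top0.png")
for r in range(216,231): print(r,[int(s_) for s_ in cv2.cvtColor(t,6)[r,251:268]])
```

```text
135 [np.uint8(100), np.uint8(103), np.uint8(108), np.uint8(117), np.uint8(97), np.uint8(77), np.uint8(74), np.uint8(34), np.uint8(14), np.uint8(9), np.uint8(12), np.uint8(29), np.uint8(49), np.uint8(73), np.uint8(96), np.uint8(103), np.uint8(63)] | [169, 172, 154, 125, 95, 76, 70, 29, 10, 11, 11, 25, 46, 98, 159, 172, 108]
136 [np.uint8(102), np.uint8(105), np.uint8(92), np.uint8(102), np.uint8(111), np.uint8(92), np.uint8(77), np.uint8(38), np.uint8(17), np.uint8(20), np.uint8(19), np.uint8(38), np.uint8(48), np.uint8(70), np.uint8(64), np.uint8(63), np.uint8(49)] | [172, 173, 138, 109, 110, 91, 74, 37, 14, 16, 15, 34, 45, 97, 104, 105, 85]
137 [np.uint8(101), np.uint8(102), np.uint8(100), np.uint8(82), np.uint8(96), np.uint8(112), np.uint8(79), np.uint8(51), np.uint8(48), np.uint8(43), np.uint8(50), np.uint8(48), np.uint8(54), np.uint8(76), np.uint8(57), np.uint8(46), np.uint8(44)] | [170, 171, 164, 105, 95, 112, 76, 49, 47, 42, 47, 48, 52, 116, 95, 77, 78]
138 [np.uint8(102), np.uint8(100), np.uint8(96), np.uint8(87), np.uint8(81), np.uint8(86), np.uint8(83), np.uint8(91), np.uint
[... 3676 characters left out ...]
, 113, 132, 132, 114, 104]
223 [117, 132, 130, 111, 87, 84, 67, 43, 43, 45, 44, 55, 110, 132, 133, 109, 110]
224 [117, 131, 131, 117, 92, 84, 85, 65, 43, 44, 41, 71, 117, 131, 132, 111, 104]
225 [114, 132, 131, 128, 106, 83, 87, 67, 43, 44, 49, 101, 128, 129, 129, 109, 102]
226 [99, 125, 131, 131, 119, 92, 80, 64, 36, 45, 84, 121, 130, 130, 121, 98, 117]
227 [74, 116, 134, 132, 129, 129, 117, 94, 92, 111, 124, 129, 130, 130, 106, 96, 121]
228 [66, 90, 121, 132, 131, 129, 131, 131, 132, 133, 131, 132, 131, 110, 92, 118, 133]
229 [64, 65, 87, 122, 134, 132, 130, 129, 131, 131, 132, 129, 106, 81, 100, 123, 134]
230 [137, 106, 68, 71, 90, 116, 132, 135, 131, 124, 110, 80, 88, 122, 135, 134, 128]
```

The key isn't separable from the shading at this angle, so I'll turn it towards the camera's lit side and look.

Emit:
send_rows([
  [0,0,0],
  [0,0,0],
  [0,0,0],
  [0,0,0],
  [0,0,0],
  [0,0,0],
  [0,0,0],
  [0,0,0],
  [0,0,0],
], yaw=[8,16,24,32,40,48,50,50,50], fingers=[255,255,255,255,255,255,255,255,255])

```text
clock: 6.8
position: [491.3, 198.2, 163.3]
ee_rot: [0.086, 0.996, -0.0, -0.004]
contact_force: [-0.1, 0.4, -4.6]
gripper_width: 24.8
```

Run:
```python
from h import *
s=get_image("scene");t=get_image("top");cv2.imwrite("pics/scene6.png",s);cv2.imwrite("pics/top6.png",t)
st=read_state();print(st['position'],st['contact_force'],st['joints']);delta((493.4,198.3,165))
a=crop(s,328,118,24,36,15,1.8);b=crop(s,328,118,24,36,15,2.8)
cv2.imwrite("pics/g2.png",np.hstack([a,b]))
g=cv2.cvtColor(s,6)
for r in range(133,150): print(r,g[r,333:350].tolist())
```

```text
[491.11860264 198.35196593 163.04748919] [-0.31292662 -0.59629408 -5.08086399] [ 0.68748846  0.28954933 -0.31711995 -0.00581814 -0.97038227 -2.42656259]
shift tool m [-0.0022  0.0003 -0.002 ]
psi_y now 80.16954406251078 tilt z [-7.87452385e-03 -2.54425225e-04 -9.99968963e-01]
133 [153, 149, 71, 7, 10, 15, 44, 62, 41, 71, 71, 61, 52, 84, 136, 146, 148]
134 [148, 148, 100, 38, 6, 9, 36, 55, 48, 67, 70, 63, 56, 113, 143, 147, 148]
135 [148, 148, 124, 71, 28, 14, 32, 59, 56, 69, 70, 62, 86, 106, 139, 146, 104]
136 [148, 148, 143, 85, 50, 47, 64, 54, 55, 70, 69, 79, 111, 97, 135, 105, 73]
137 [148, 151, 144, 105, 62, 53, 57, 55, 85, 97, 104, 105, 100, 94, 89, 72, 65]
138 [148, 147, 138, 130, 97, 80, 62, 76, 87, 92, 84, 69, 91, 133, 92, 64, 64]
139 [146, 141, 133, 131, 98, 67, 45, 63, 70, 69, 61, 86, 132, 151, 92, 68, 63]
140 [140, 138, 128, 129, 104, 55, 28, 34, 43, 51, 53, 88, 140, 149, 95, 65, 68]
141 [135, 132, 125, 131, 104, 57, 34, 24, 41, 50, 50, 108, 145, 108, 71, 63, 66]
142 [128, 128, 135, 139, 111, 67, 36, 31, 53, 56, 52, 110, 98, 74, 65, 68, 66]
143 [109, 127, 141, 146, 106, 72, 39, 28, 54, 64, 56, 109, 82, 65, 66, 66, 65]
144 [81, 128, 144, 149, 108, 61, 39, 27, 53, 68, 58, 68, 67, 69, 70, 69, 67]
145 [77, 119, 123, 127, 110, 83, 54, 41, 64, 66, 56, 61, 68, 65, 67, 71, 65]
146 [112, 144, 94, 112, 140, 116, 82, 53, 68, 68, 86, 74, 67, 67, 69, 70, 67]
147 [128, 101, 63, 111, 146, 147, 142, 118, 130, 138, 94, 72, 68, 70, 65, 66, 67]
148 [98, 65, 56, 99, 111, 103, 95, 87, 93, 99, 99, 73, 66, 66, 65, 67, 70]
149 [91, 100, 121, 85, 93, 72, 62, 64, 63, 62, 67, 64, 60, 62, 64, 65, 70]
```

View pics/g2.png

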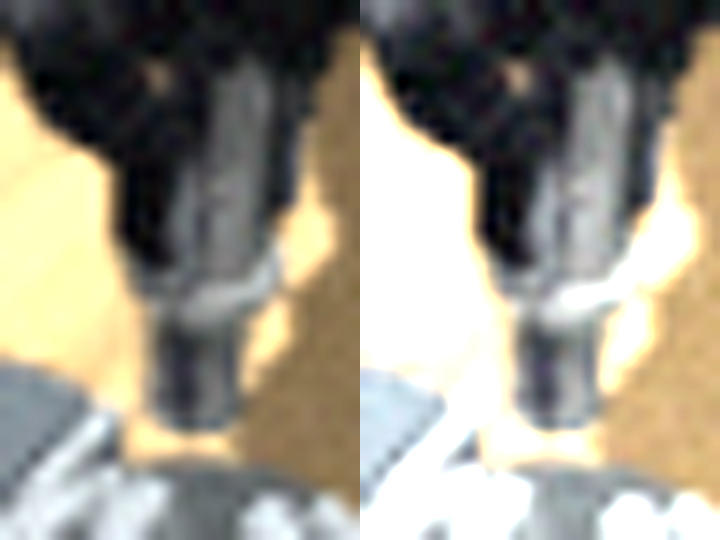

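Run:
```python
from h import *
st=read_state();p=st['position'];z=Ro.from_quat(st['ee_rot']).as_matrix()[:,2]
f=p+z*53.7
print("foot",f,proj("scene",f),"bore pix for (493.4,198.3,72)",proj("scene",[493.4,198.3,72]))
for a in(-60,-65,-70,-75,-80,-85):
    u=np.array([np.cos(np.radians(a)),np.sin(np.radians(a)),0]);v=np.array([-u[1],u[0],0])
    q=np.array([f+[0,0,h]+16*u+w*v for h in(14,30) for w in(-4,4)]);print(a,proj("scene",q).round(1).tolist())
for w in(-12,12): print(proj("scene",f+[.848*w,.53*w,10]))
delta((493.8,198.2,140))
```

```text
foot [490.69574071 198.3383033  109.34915587] [[340.29651311 144.85687508]] bore pix for (493.4,198.3,72) [[340.47378369 153.17909138]]
-60 [[339.0, 144.7], [341.3, 144.9], [339.2, 141.1], [341.5, 141.3]]
-65 [[338.6, 144.6], [340.9, 144.9], [338.8, 141.0], [341.1, 141.3]]
-70 [[338.2, 144.5], [340.5, 144.9], [338.4, 140.9], [340.7, 141.3]]
-75 [[337.9, 144.3], [340.1, 144.9], [338.0, 140.8], [340.3, 141.3]]
-80 [[337.5, 144.2], [339.6, 144.8], [337.7, 140.6], [339.8, 141.3]]
-85 [[337.2, 144.0], [339.2, 144.8], [337.4, 140.4], [339.4, 141.2]]
[[336.96497747 142.48961557]]
[[343.87556049 142.83715671]]
shift tool m [-0.0028  0.0003  0.023 ]
psi_y now 80.16954406251078 tilt z [-7.87452385e-03 -2.54425225e-04 -9.99968963e-01]
```

Emit:
send_rows([
  [-0.001,0,0.005],
  [-0.003,0,0.01],
  [-0.003,0,0.015],
  [-0.003,0,0.02],
  [-0.003,0,0.023],
  [-0.003,0,0.023],
  [-0.003,0,0.023],
  [-0.003,0,0.023],
], yaw=[-8,-16,-24,-32,-39,-39,-39,-39], fingers=[255,255,255,255,255,255,255,255])

```text
clock: 7.7
position: [494.1, 197.9, 140.3]
ee_rot: [-0.251, 0.968, 0.001, -0.004]
contact_force: [-0.1, -1.0, -5.2]
gripper_width: 25.1
```

Run:
```python
from h import *
s=get_image("scene");t=get_image("top");cv2.imwrite("pics/scene7.png",s)
a=crop(s,322,120,40,50,12,1.6);cv2.imwrite("pics/k.png",a)
delta((494.1,198.5,140));st=read_state();print(st['position'],st['contact_force'],st['joints'])
```

```text
shift tool m [-0.0003  0.0005  0.0003]
psi_y now 119.11693358309682 tilt z [-7.40691615e-03  3.54767138e-05 -9.99972568e-01]
[494.05188017 197.93931442 140.2771367 ] [-0.30426522 -0.81205609 -5.74084682] [ 0.68325111  0.31864157 -0.34056039 -0.00592417 -0.91732478 -1.74223429]
```

View pics/k.png

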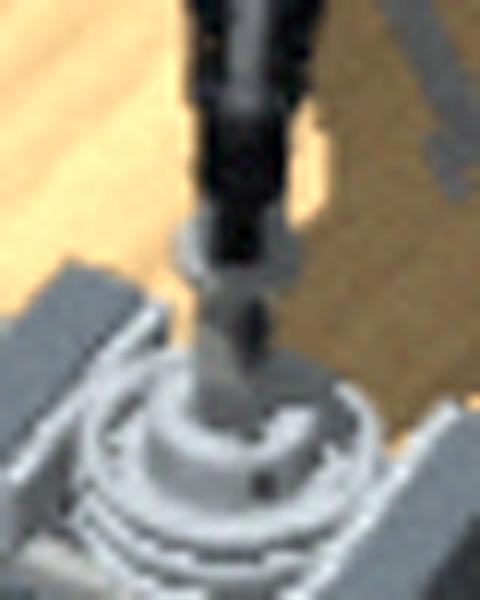

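The key (dark bar at crop (255,320)) lines up above the grub screw (262,485), and the foot is over the bore. Lowering into the mouth.

Emit:
send_rows([
  [0,0.0005,0.004],
  [0,0.0005,0.008],
  [0,0.0005,0.012],
  [0,0.0005,0.016],
  [0,0.0005,0.02],
  [0,0.0005,0.022],
  [0,0.0005,0.022],
], yaw=[0,0,0,0,0,0,0], fingers=[255,255,255,255,255,255,255])

```text
clock: 8.5
position: [493.8, 198.6, 118.0]
ee_rot: [-0.251, 0.968, 0.001, -0.003]
contact_force: [0.3, 1.6, -5.5]
gripper_width: 24.7
```

Emit:
send_rows([
  [0,0,0.002],
  [0,0,0.004],
  [0,0,0.006],
  [0,0,0.008],
  [0,0,0.008],
], yaw=[0,0,0,0,0], fingers=[255,255,255,255,255])

```text
clock: 9.0
position: [493.7, 198.7, 109.7]
ee_rot: [-0.251, 0.968, 0.001, -0.003]
contact_force: [0.4, 0.7, -5.6]
gripper_width: 24.4
```

Emit:
send_rows([
  [0,0,0.002],
  [0,0,0.004],
  [0,0,0.006],
  [0,0,0.006],
], yaw=[0,0,0,0], fingers=[255,255,255,255])

```text
clock: 9.4
position: [493.7, 198.7, 103.4]
ee_rot: [-0.251, 0.968, 0.001, -0.004]
contact_force: [0.1, 0.1, -5.1]
gripper_width: 24.8
```

The key has passed the hub face by 8 mm with no reaction. Continuing down.

Emit:
send_rows([
  [0,0,0.003],
  [0,0,0.006],
  [0,0,0.009],
  [0,0,0.012],
  [0,0,0.015],
  [0,0,0.017],
  [0,0,0.017],
], yaw=[0,0,0,0,0,0,0], fingers=[255,255,255,255,255,255,255])

```text
clock: 10.1
position: [493.6, 198.7, 86.0]
ee_rot: [-0.251, 0.968, 0.001, -0.004]
contact_force: [1.0, 1.3, -5.9]
gripper_width: 24.4
```

Emit:
send_rows([
  [0,0,0.001],
  [0,0,0.002],
  [0,0,0.002],
  [0,0,0.002],
], yaw=[0,0,0,0], fingers=[255,255,255,255])

```text
clock: 10.5
position: [493.6, 198.8, 84.0]
ee_rot: [-0.251, 0.968, 0.001, -0.004]
contact_force: [0.6, 0.9, -5.2]
gripper_width: 24.5
```

Emit:
send_rows([
  [0,0,0.0005],
  [0,0,0.001],
  [0,0,0.001],
  [0,0,0.001],
], yaw=[0,0,0,0], fingers=[255,255,255,255])

```text
clock: 10.9
position: [493.7, 198.8, 83.9]
ee_rot: [-0.251, 0.968, 0.001, -0.003]
contact_force: [-3.3, 0.9, 5.9]
gripper_width: 24.6
```

Contact at z≈83.9, the expected home height. Now I'll bring the push up.

Emit:
send_rows([
  [0,0,0.001],
  [0,0,0.0014],
  [0,0,0.0014],
  [0,0,0.0014],
  [0,0,0.0014],
], yaw=[0,0,0,0,0], fingers=[255,255,255,255,255])

```text
clock: 11.4
position: [493.7, 198.8, 83.9]
ee_rot: [-0.252, 0.968, 0.001, -0.003]
contact_force: [-4.2, -0.2, 8.6]
gripper_width: 24.7
```

Run:
```python
from h import *
st=read_state();print(st['position'],st['contact_force'],st['wrist_torque'])
s=get_image("scene");t=get_image("top");cv2.imwrite("pics/scene8.png",s);
st=read_state();print(st['position'],st['contact_force'],st['wrist_torque'],st['clock'],st['gripper_width'])
cv2.imwrite("pics/l.png",crop(s,322,120,40,50,12,1.8));cv2.imwrite("pics/m.png",crop(t,200,130,240,130,3,1.5))
```

```text
[493.66055423 198.77221688  83.86524954] [-4.2400324  -0.24922024  8.64854237] [-0.01471204  1.25887988 -0.05704821]
[493.64933303 198.79802208  83.85759016] [-4.67543379  0.03862809  9.79495543] [-0.13519595  1.23562771 -0.01846577] 11.5 24.573513049955018
```

View pics/l.png

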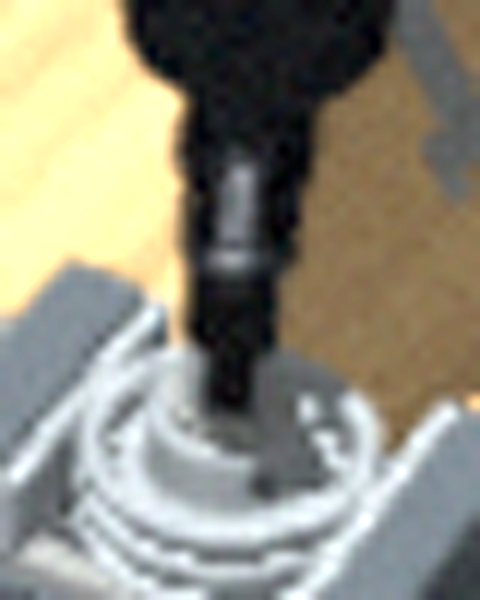

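View pics/m.png

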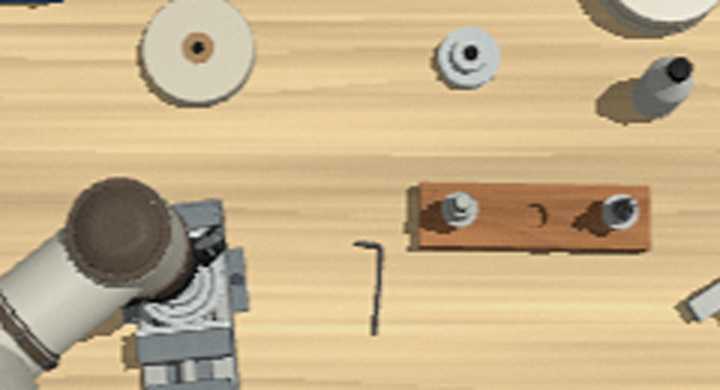

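Emit:
send_rows([
  [0,0,0.0016],
  [0,0,0.0017],
  [0,0,0.0017],
  [0,0,0.0017],
  [0,0,0.0017],
  [0,0,0.0017],
  [0,0,0.0017],
  [0,0,0.0017],
], yaw=[0,0,0,0,0,0,0,0], fingers=[255,255,255,255,255,255,255,255])

```text
clock: 12.3
position: [493.6, 198.8, 83.8]
ee_rot: [-0.252, 0.968, 0.001, -0.003]
contact_force: [-5.4, -0.7, 10.4]
gripper_width: 24.9
```

Emit:
send_rows([
  [0,0,0.0019],
  [0,0,0.002],
  [0,0,0.002],
  [0,0,0.002],
  [0,0,0.002],
  [0,0,0.002],
  [0,0,0.002],
  [0,0,0.002],
  [0,0,0.002],
  [0,0,0.002],
], yaw=[0,0,0,0,0,0,0,0,0,0], fingers=[255,255,255,255,255,255,255,255,255,255])

```text
clock: 13.3
position: [493.6, 198.8, 83.8]
ee_rot: [-0.252, 0.968, 0.001, -0.002]
contact_force: [-6.0, -0.7, 12.5]
gripper_width: 24.8
```

Run:
```python
from h import *
for i in range(6):
    s=get_image("scene");st=read_state();print(st['clock'],st['position'],st['contact_force'],st['wrist_torque'],st['gripper_width'])
cv2.imwrite("pics/n.png",crop(s,240,100,140,180,4,1.6)[:600])
print(Ro.from_quat(st['ee_rot']).as_matrix()[:,2])
```

```text
13.35 [493.64207616 198.80197374  83.80384971] [-6.24046797 -1.03660086 12.5096151 ] [-0.09925956  1.60240085 -0.06739411] 24.810087788316864
13.4 [493.65863192 198.80095313  83.82349537] [-5.91893559 -0.44710993 12.79586436] [-0.1373675   1.64380814 -0.05207849] 24.61474058601301
13.45 [493.65882345 198.78339274  83.81929326] [-6.27790914  0.30144212 12.29060567] [-0.07180919  1.62889348 -0.0955691 ] 24.476851098459274
13.5 [493.67095558 198.78481649  83.80823288] [-6.25631264 -0.39354432 12.390432  ] [-6.67408318e-02  1.66123214e+00  1.00175688e-03] 24.72934559006432
13.55 [493.65611384 198.80317219  83.80375969] [-5.35368283 -1.03665862 13.31086882] [-0.11335675  1.63079533 -0.05199003] 24.686148119082386
13.6 [493.65727684 198.78600443  83.81555859] [-6.10283199 -0.34973144 11.96668001] [-0.12646665  1.71823469 -0.02474019] 24.84799949619031
[-5.02843908e-03  5.59362295e-04 -9.99987201e-01]
```

View pics/n.png

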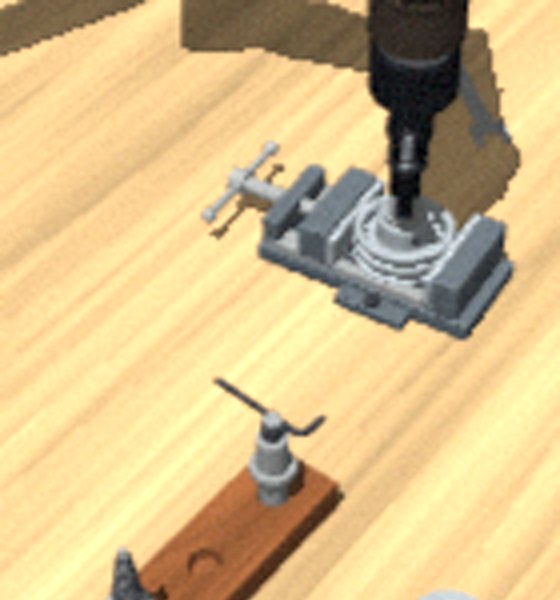

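Steady push, collar down, other things untouched. Handing in.

```bash
python3 -c "
from bench import *
print(job_done())
s=read_state();print(s['clock'],s['position'],s['contact_force'],s['gripper_width'])"
```

```text
the job is handed in; nothing more can be done
None
the job is handed in; nothing more can be done
```

The keyed arbor (the middle one in the rack) is in the pulley bore with its key in the keyway. The gripper is still holding it and pressing it down. I handed the job in at about 13.6 s.

**Seating:** The key went past the hub face with no reaction force. The collar met the hub with the tool tip at z = 83.8 mm; I expected about 83.7 mm for fully home.

**Push:** The wrist reads a steady 12–13 N upward. It read about −5 N with the arbor hanging free, so the load on the hub is about 17–18 N. The 15 N you asked for lies between those two readings.

**Disagreements:**
- There is about 6 N of sideways force and a tool tilt of roughly 0.3°. The collar may therefore bear slightly more on one side. I had no direct view of the collar seam.
- The two cameras disagreed by about 2.5 mm in x. I used values in between, and the arbor went in without side contact.

**Rest of the bench:** In the last pictures the other two arbors are still in the rack. The hex key, spanner and other parts in view look unmoved; most of the hammer was outside those crops. The state could no longer be read after hand-in, so the final second is unchecked.

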